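# Slide a drone's repair plate out to the mark and hold it

## Robot

A 6-joint arm with a two-finger parallel gripper is mounted at the origin on the work surface. World frame = base frame: x ahead of the robot, y to its left, z up, the work surface at z = 0. Lengths are in mm, angles in rad, forces in N, time in s.
With the tool pointing down it reaches from about 325 to 750 mm from the base axis. Payload 7.6 kg.
Tool frame: the origin (TCP) lies at the centre of the arm's flange, where the gripper is bolted on; the fingertips stand 173 mm ahead of it and the grasp point (between the pads) lies 155 mm ahead of it; z points along the fingers, y is the line along which they close (so a half turn about z gives the same grasp; the last joint's range is limited). The gripper opens to 85 mm and grips with 20 to 120 N. Pads are 22 mm wide; open, the fingers measure 114 mm over their backs; the gripper's body (76 mm by 85 mm) begins 54 mm behind the grasp point. The pads swing forward as they close: fully open they stand 13 mm farther back than shut.
Start: joints at [-1.353, 0.052, 1.401, -0, 1.689, -0.07], TCP at [149.039, -503.405, 404.723] pointing down, gripper open.
Joint ranges: [-2.9, 2.9], [-0.91, 2.17], [0.12, 2.37], [-1.06, 4.2], [0.26, 2.73], [-2.93, 2.93]. Speed limits (rad/s): [2.57, 2.57, 3.01, 3.14, 3.14, 3.14].

## Interface

Orientations are given as a unit quaternion [x, y, z, w].
In Python, from cell import sensors, viewer, job gives the robot as it stands.
- The arm moves only by the tool apply_moves, never from a script. Its argument "motion" is a list that holds one entry, the list of rows, each a list of 7 numbers: the finger opening in mm, from 0 to 85.4, then the shift along the tool's x, y, z in mm, then the turn, a rotation vector about the tool's x, y, z in degrees. A call has 1 to 10 rows; each row is the pose to reach, as a shift and turn from the pose commanded when the call began, along the tool's axes at that moment; what a row does not reach only later rows make up. A row lasts 1/12 s, in which the tool goes at most 41.7 mm and 7.16 degrees, less where a joint would pass 70% of its speed; a pose out of reach is approached as far as the arm can. A call with a gripper value outside its range is refused whole. The fingers move at their own pace and stop on an object; the grip force is fixed at half the most. Time passes only in rows, so rows that repeat a pose let the fingers close. It gives the time, the measured TCP pose, the force, the opening and the grip force at its end, in the units of the state.
- sensors.get_state(): the state, without advancing time (a new reading comes with each control period).
- viewer.capture(name): name is "scene" or "top" or "wrist"; returns (picture, depth): 400x640x3 uint8, red, green, blue; 400x640 float32, mm along the optical axis (not along the pixel's ray), 0 where there is no reading.
- viewer.camera_params(name): a dict with "intrinsics" (3x3 intrinsics, pixels), "R" (3x3) and "t" (3): a world point X has camera coordinates R X + t. Camera axes: x right, y down, z forward; pixel columns grow to the right and rows downward; lengths in mm; the calibration is good to about 2 mm. The wrist camera is an equidistant fisheye: a pixel r from the principal point sees the ray r / f radians off the axis. A picture is of the moment at which its call begins: read the wrist's pose just before it. camera_params takes no time and is no camera call; for the wrist camera it gives the pose at the moment of the call.
- job.sign_off(): hands the job in; it is judged then, once.
The state is a dict: "time_s": time; "qpos": joint angles; "dq": joint speeds; "tau": joint torques, N m; "tcp_pos": TCP position; "tool_rot": TCP orientation; "force": force on the tool from outside, world axes, zero at the start; "ft_torque": the same for the moment, N m; "gripper_width": opening from 0.0 (shut) to 1.0 (fully open); "grip_force": force on a finger pad.
Only numpy, scipy, OpenCV 4.12 (cv2) and the standard library are available. Lean on these libraries where they do the work, as an engineer would, in place of code of your own. Each camera call takes 0.05 s, during which the arm holds its last target. There are 200 camera calls.

## Task

Unlock the drone's repair plate by swinging the hasp with the red grip up off its catch and back past upright, then slide the plate straight out along the plywood riser until its yellow outer edge is level with the red pointer of the gauge, so that the drone's underside can be worked on from below. The drone makes the plate tip once it overhangs, so keep it from tipping, flat on the riser and never lifted off, and finish while still holding it there with the gripper. Leave the battery, jar, screwdriver and spare motor where they are and do not push the gauge.

Things in the scene. Friction and masses are not known exactly. Their poses are not given: they have to be found in the camera images.
- riser: Fixed plywood step 300 (x) x 190 (y) mm, top 60 mm above the table; moved and turned each time. Origin on the table under its centre; its x axis is the outward direction in which the plate slides. Two aluminium guide strips along x (inner faces at y = +-59 mm, 6 mm high) keep the plate straight with 4 mm play each side.
- riser_edge (a point): Middle of the riser's outward top edge (riser x = 150, y = 0, z = 60 mm), over which the plate comes to overhang.
- plate: Loose plate 300 (x) x 110 (y) x 8 mm with a grey drone fixed on it, 0.5 to 0.8 kg in all; starts on the riser, x axis outward. Origin: centre of its underside. Drone: x 10 to 152, y +-112, up to 64 mm high. Steel catch post 8 x 8 x 24 mm at x -55, y -50. Centre of mass some 50 mm outward of the origin: at the mark it tips unless the tail is held down (1 to 5 N). Slides with up to 10 N.
- plate_edge (a point): Middle of the plate's outward end, at its underside (plate x = 150 mm). A yellow stripe 20 mm wide marks this end. It must come level with the gauge's pointer.
- plate_handle (a point): Point to grip on the blue handle, 33 mm above the plate's underside at plate x = -130, y = 0. The handle is an upright block 24 (x) x 36 (y) mm standing on the plate at its tail, its top 46 mm above the plate's underside. Nothing tall stands within 50 mm of it.
- hasp (a joint): Angle of the hasp, rad: 0 is down over the catch, strap level; grows as it swings up and back; upright at 1.57, stop at 2.2. Starts at 0 to 0.2; its stiff hinge (about 0.045 N m) keeps it where it is left. While it is down the catch post in its slot lets the plate slide only a few mm.
- hasp_hinge (a point): Middle of the hasp's hinge axis, on the riser's -y side, at riser x = -55, y = -85, z = 76 mm; the axis runs along the riser's x.
- hasp_grip (a point): Centre of the hasp's red grip, a round bar 18 mm thick, 24 mm long, along the riser's x. At joint 0 it lies 80 mm in the riser's +y direction from the hinge and 20 mm up (28 mm over the plate's top); swings on that radius (82.5 mm) up and over to the riser's -y side. Pinched by its flat ends from above, it turns between the fingers. Stem 6 mm; from 28 mm off a slotted strap 33 mm wide.
- gauge: Fixed gauge: dark base 34 mm square, steel post 70 mm high, red pointer; on the table beside the plate's path, on the riser's -y side, turned like the riser. Origin under its base; x axis outward; its pointer (4 mm thick) lies in its x = 0 plane. Its distance outward differs each time (overhang 125 to 160 mm).
- mark (a point): Tip of the gauge's red pointer, 64 mm above the table, pointing at the plate's path and about 14 mm clear of the plate's side. The plate's outward end is to be level with it in the riser's x direction.
- battery: Loose black and yellow battery pack 85 x 44 x 28 mm, beyond the riser; leave alone. Origin under its centre.
- jar: Loose glass jar, 44 mm wide and 50 mm high, beyond the riser; leave alone. Origin under its centre.
- screwdriver: Loose screwdriver 170 mm long, lying on the table to the robot's right; leave alone. Origin under its middle.
- motor: Loose spare drone motor, steel, 28 mm wide and 32 mm high, on the table to the robot's right; leave alone. Origin under its centre.
Not all that is in view belongs to the job. Leave any blue look-alike of the gauge alone.

How it is judged:
By the outcome, as a careful person would: the job done as asked, in the order asked, and still so for the second after the job is handed in, while the arm keeps its last pose, push and grip.
It also fails if it takes over 54 s, if anything falls off the work surface, if the arm or the gripper's body presses on something with over 40 N, if the wrist force passes 120 N, or if a joint passes its speed limit or range.

## Working session

There is one attempt and no reset: what is moved stays moved. The work goes in short steps, Python scripts to look and compute and a tool call to move; the robot and the scene stay as the last step left them, time stands still between calls to the robot, and variables do not carry over. Pictures are saved under pics/ and viewed, at most 10 in all, crops included, and the job is handed in when it is done.

Besides the shell and the picture viewer there is one more tool, called after "Request:" as name([rows], argument=value, ...), one row to a line, values as JSON. apply_moves: Moves the arm, as the interface text tells. Its arguments: {"type":"object","properties":{"motion":{"type":"array","items":{"type":"array","items":{"type":"array","items":{"type":"number"}}}}},"required":["motion"]}

```bash
mkdir -p pics; cat > h.py <<'E'
import numpy as np, cv2
from cell import sensors, viewer, job
from scipy.spatial.transform import Rotation as Ro
def cap(n,f):
    p,d=viewer.capture(n); c=viewer.camera_params(n)
    cv2.imwrite(f'pics/{f}.png',p[:,:,::-1]); np.savez(f'pics/{f}.npz',p=p,d=d,K=c['intrinsics'],R=c['R'],t=c['t'])
def load(f): return np.load(f'pics/{f}.npz')
def pt(s,u,v,z=None):
    """pixel->world via depth, or via plane z"""
    K,R,t=s['K'],s['R'],s['t']; r=np.linalg.inv(K)@[u,v,1.]; o=-R.T@t; w=R.T@r
    k=s['d'][int(round(v)),int(round(u))] if z is None else (z-o[2])/w[2]
    return o+k*w
def proj(s,X):
    q=s['R']@np.array(X,float)+s['t']; q=s['K']@q; return q[:2]/q[2]
E
python3 - <<'E'
from h import *
cap('top','top0');cap('scene','scene0')
s=sensors.get_state();print(s)
for n in('top','scene'):
    c=viewer.camera_params(n);print(n,c)
E
```

```text
{'time_s': 0.1, 'qpos': array([-1.35332063e+00,  5.27503829e-02,  1.40159190e+00, -3.12985795e-05,
        1.68857345e+00, -7.02770682e-02]), 'dq': array([ 7.44989079e-04, -1.90643739e-03, -2.46867432e-03,  1.14565326e-05,
        1.05815233e-03, -1.35737212e-03]), 'tau': array([ 1.44306119e-03, -3.82581353e+01, -3.60985494e+01, -5.78281060e-05,
        4.76745758e-03,  1.36477479e-05]), 'tcp_pos': array([ 149.01944223, -503.38288929,  403.98453013]), 'tool_rot': array([ 9.89667681e-01,  1.43378670e-01, -6.41449399e-05, -6.58605972e-04]), 'force': array([-0.19424565,  0.07041375,  0.25745   ]), 'ft_torque': array([ 0.0037623 ,  0.02075993, -0.02253532]), 'grip_force': 0.0, 'gripper_width': 1.0054966317834926}
top {'intrinsics': array([[371.22795693,   0.        , 312.93762407],
       [  0.        , 371.22795693, 195.91431913],
       [  0.        ,   0.        ,   1.        ]]), 'R': array([[ 0.00352074, -0.99984996, -0.01696036],
       [-0.99880385, -0.00268889, -0.04882247],
       [ 0.04876954,  0.01711197, -0.99866346]]), 't': array([  10.40474282,  557.60894314, 1078.46032846])}
scene {'intrinsics': array([[420.56468937,   0.        , 321.22227442],
       [  0.        , 420.56468937, 208.55548517],
       [  0.        ,   0.        ,   1.        ]]), 'R': array([[-0.46178147,  0.88698902, -0.00288959],
       [ 0.67061068,  0.34699531, -0.65564897],
       [-0.58055076, -0.30470434, -0.75506032]]), 't': array([ 264.40652364, -302.18150287, 1463.31790819])}
```

View pics/top0.png

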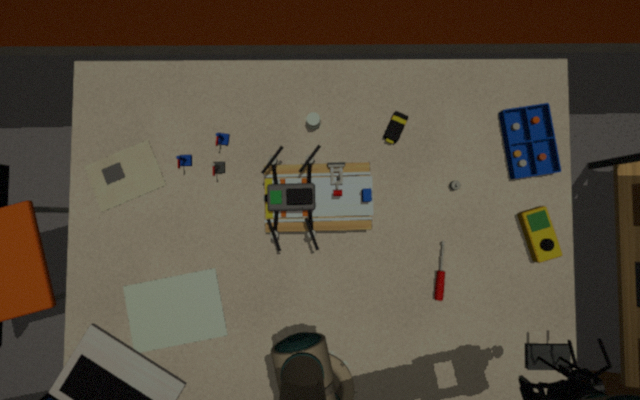

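View pics/scene0.png

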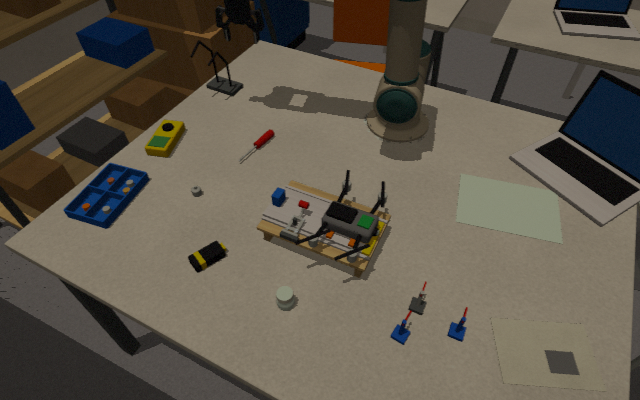

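Three gauge-like objects in the top view: dark base (218,168), blue (184,160) and blue (222,139). The dark one fits "dark base"; the blue ones are look-alikes. Confirming in an enlarged crop.

```bash
python3 - <<'E'
import cv2,numpy as np
a=cv2.imread('pics/top0.png')[125:245,170:385]; a=cv2.convertScaleAbs(a,alpha=1.6)
cv2.imwrite('pics/c1.png',cv2.resize(a,None,fx=3.7,fy=3.7,interpolation=cv2.INTER_CUBIC))
a=cv2.imread('pics/scene0.png')[165:345,250:475]; a=cv2.convertScaleAbs(a,alpha=1.6)
cv2.imwrite('pics/c2.png',cv2.resize(a,None,fx=3.3,fy=3.3,interpolation=cv2.INTER_CUBIC))
E
```

```text
(no output)
```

View pics/c1.png

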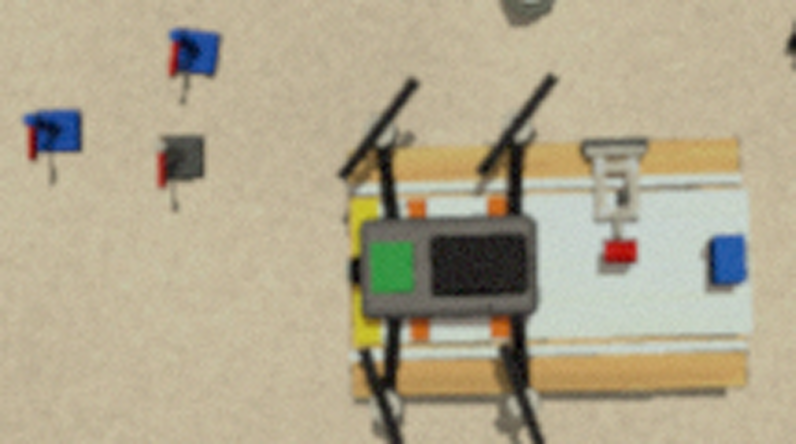

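View pics/c2.png

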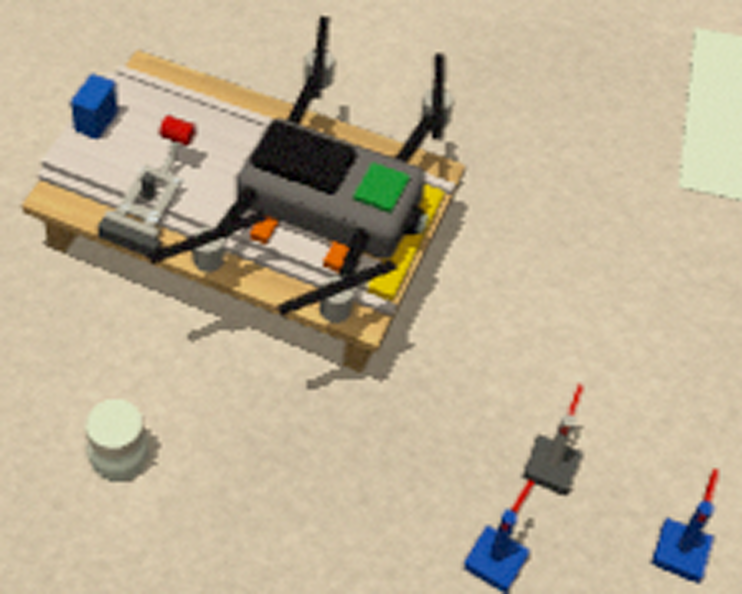

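The dark-based gauge is at crop 1 (182,158), with its pointer at (162,150–187), and it is the real one. Both blue ones are look-alikes. Riser corners are visible in both crops; handle at c1 (727,260), red grip at c1 (620,251). Now fitting poses.

```bash
cat > fit.py <<'E'
from h import *
from scipy.optimize import least_squares
T,S=load('top0'),load('scene0')
c1=lambda u,v:(T,(np.array([u,v])+.5)/3.7-.5+[170,125])
c2=lambda u,v:(S,(np.array([u,v])+.5)/3.3-.5+[250,165])
obs=[(c1(740,137),(-150,-95,60)),(c1(747,387),(-150,95,60)),(c1(353,397),(150,95,60)),
(c2(378,345),(150,-95,60)),(c2(463,170),(150,95,60)),(c2(25,208),(-150,-95,60)),(c2(135,52),(-150,95,60))]
def W(p,X):
    c,s=np.cos(p[2]),np.sin(p[2]); return np.array([p[0]+c*X[0]-s*X[1],p[1]+s*X[0]+c*X[1],X[2]])
f=lambda p:np.concatenate([proj(s,W(p,X))-q for (s,q),X in obs])
if __name__=='__main__':
    r=least_squares(f,[550,0,1.57],x_scale=[100,100,.1],loss='soft_l1');p=r.x
    print(p,np.round(f(p).reshape(-1,2),1)); np.save('riser.npy',p)
    def inR(X):
        c,s=np.cos(p[2]),np.sin(p[2]);d=np.array(X[:2])-p[:2];return np.round([c*d[0]+s*d[1],-s*d[0]+c*d[1],X[2]],1)
    for n,(s,q),z in [('handle top',c1(728,258),114),('handle top s',c2(96,86),114),('grip',c1(620,251),96+9),('grip s',c2(178,130),96),('tip',c1(162,187),64),('tip s',c2(580,386),64),
      ('tail +y',c1(751,332),68),('tail -y',c1(746,190),68),('nose-y',c1(351,198),68),('nose+y',c1(354,346),68),('nose -y s',c2(400,296),68),('nose +y s',c2(447,186),68),('base c',c1(183,157),6),('base s',c2(553,464),6),
      ('hinge',c1(613,147),80)]:
        X=pt(s,*q,z);print(n,X.round(1),inR(X), inR(pt(s,*q)))
E
python3 fit.py
```

```text
[ 5.54696643e+02 -2.86349010e-01  1.60262033e+00] [[-0.4 -0.7]
 [ 0.1 -0.7]
 [-0.4 -0.5]
 [-0.   0.1]
 [ 1.1 -2.1]
 [-1.5 -1.2]
 [ 0.3 -1.1]]
handle top [ 557.2 -132.1  114. ] [-131.8    1.7  114. ] [-132.7    1.4  107.1]
handle top s [ 560.4 -130.3  114. ] [-130.1   -1.6  114. ] [-133.2    3.   108.2]
grip [562.6 -54.8 105. ] [-54.7  -6.1 105. ] [-54.3  -5.7 112.2]
grip s [557.5 -58.8  96. ] [-58.6  -1.   96. ] [-52.  -12.7 111.1]
tip [613.1 292.9  64. ] [291.1 -67.7  64. ] [308.4 -74.6   3.1]
tip s [613.2 292.3  64. ] [290.5 -67.8  64. ] [290.6 -71.3  69.2]
tail +y [ 504. -155.   68.] [-153.    55.6   68. ] [-163.3   55.9   -3.9]
tail -y [ 611.1 -151.6   68. ] [-153.1  -51.6   68. ] [-153.4  -51.8   65.7]
nose-y [604.5 147.4  68. ] [146.1 -54.5  68. ] [147.1 -55.2  61.1]
nose+y [492.4 144.1  68. ] [146.2  57.7  68. ] [147.3  57.7  60.8]
nose -y s [603.6 151.5  68. ] [150.1 -53.7  68. ] [148.6 -47.6  59.1]
nose +y s [490.9 143.2  68. ] [145.4  59.2  68. ] [145.3  60.1  67. ]
base c [643.5 292.9   6. ] [290.2 -98.1   6. ] [287.1 -96.5  17.7]
base s [645.4 293.9   6. ] [ 291.1 -100.     6. ] [ 291.2 -106.    16.2]
hinge [642.1 -50.7  80. ] [-53.2 -85.7  80. ] [-53.3 -86.2  76.7]
```

```bash
cat >> h.py <<'E'
P=np.load('riser.npy')
def w(x,y,z):
    c,s=np.cos(P[2]),np.sin(P[2]); return np.array([P[0]+c*x-s*y,P[1]+s*x+c*y,z])
def go(g):
    """shift/turn (tool axes, mm/deg) bringing grasp point to riser coords g, tool down, y along -riser x"""
    s=sensors.get_state(); R=Ro.from_quat(s['tool_rot']); c,q=np.cos(P[2]),np.sin(P[2])
    G=Ro.from_matrix(np.array([[q,-c,0],[-c,-q,0],[0,0,-1]]).T.T @ np.eye(3)) 
    y=-np.array([c,q,0]); z=np.array([0,0,-1.]); G=Ro.from_matrix(np.c_[np.cross(y,z),y,z])
    X=w(*g)+[0,0,155]; print('shift',R.inv().apply(X-s['tcp_pos']).round(1),'turn',(R.inv()*G).as_rotvec(degrees=True).round(2),'tcp',s['tcp_pos'].round(1))
E
python3 -c "
from h import *
go((-55,-5,200))"
```

```text
shift [ 522.7 -312.7   49.4] turn [-8.000e-02  1.000e-02  1.466e+01] tcp [ 149.  -503.4  404. ]
```

Request:
apply_moves([
  [[46, 34, -20, 3, 0, 0, 1], [46, 69, -41, 6, 0, 0, 3], [46, 104, -62, 9, 0, 0, 5], [46, 139, -83, 13, 0, 0, 6], [46, 174, -104, 16, 0, 0, 8], [46, 209, -125, 19, 0, 0, 9], [46, 244, -146, 23, 0, 0, 11], [46, 279, -167, 26, 0, 0, 12], [46, 314, -188, 29, 0, 0, 14], [46, 340, -203, 32, 0, 0, 14.66]],
])

```text
time_s: 0.93
tcp_pos: [418.8, -209.7, 372.3]
tool_rot: [1.0, 0.016, 0.0, -0.0]
force: [-0.2, -1.6, 0.0]
gripper_width: 0.533
grip_force: 0.0
```

```bash
python3 -c "
from h import *
go((-55,-5,200))"
```

```text
shift [ 147.5 -150.    17.4] turn [-0.03 -0.   -0.01] tcp [ 418.8 -209.7  372.3]
```

Request:
apply_moves([
  [[46, 27, -27, 3, 0, 0, 0], [46, 54, -55, 6, 0, 0, 0], [46, 81, -83, 9, 0, 0, 0], [46, 108, -110, 13, 0, 0, 0], [46, 135, -138, 16, 0, 0, 0], [46, 149, -152.3, 17.4, 0, 0, 0], [46, 149, -152.3, 17.4, 0, 0, 0], [46, 149, -152.3, 17.4, 0, 0, 0]],
])

```text
time_s: 1.6
tcp_pos: [561.8, -54.5, 354.3]
tool_rot: [1.0, 0.017, -0.001, -0.0]
force: [-0.3, -0.7, 0.1]
gripper_width: 0.542
grip_force: 0.0
```

```bash
python3 -c "
from h import *
cap('wrist','w1');cap('top','t1')
go((-55,-5,200));s=load('w1');print(s['K'],s['R'],s['t'])"
```

```text
shift [ 0.3 -0.7  0.1] turn [ 0.02  0.04 -0.03] tcp [561.1 -55.8 355.1]
[[309.70691629   0.         318.54093123]
 [  0.         309.70691629 202.18995837]
 [  0.           0.           1.        ]] [[ 3.29971922e-02 -9.99455328e-01 -4.82050045e-04]
 [-9.55066491e-01 -3.16738219e-02  2.94694361e-01]
 [-2.94549118e-01 -9.26369664e-03 -9.55591441e-01]] [-72.95924751 511.07214789 497.06635645]
```

View pics/w1.png

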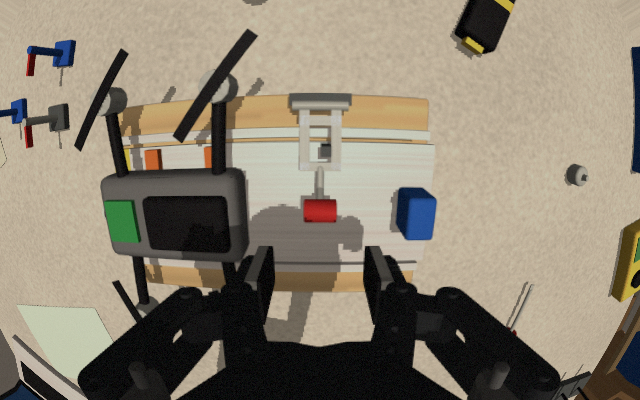

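Grip at (320,211), ends 304–337; handle top about (419,206); hinge (320,100); riser inner corner (428,98); plate tail corner (434,145). The fingers straddle the grip.

```bash
cat >> h.py <<'E'
def inR(X):
    c,s=np.cos(P[2]),np.sin(P[2]);d=np.array(X[:2])-P[:2];return np.round([c*d[0]+s*d[1],-s*d[0]+c*d[1],X[2]],1)
def fpt(s,u,v,z=None):
    K,R,t=s['K'],s['R'],s['t']; a=np.array([u-K[0,2],v-K[1,2]]); r=np.hypot(*a); th=r/K[0,0]
    d=np.r_[a/r*np.sin(th),np.cos(th)]; o=-R.T@t; wd=R.T@d
    k=s['d'][int(v),int(u)]/d[2] if z is None else (z-o[2])/wd[2]
    return o+k*wd
E
python3 -c "
from h import *
s=load('w1')
for n,u,v,z in [('gripL',304,211,100),('gripR',337,211,100),('grip',320,211,100),('handle TL',398,188,106),('handle TR',431,188,106),('handle BR',433,235,106),('hinge',320,100,80),('cor',428,98,60),('tail-',434,145,68),('tail+',416,262,66),('guide',430,140,66),('gaugebase',58,117,6),('tip',28,146,64)]:
  print(n,inR(fpt(s,u,v,z)),inR(fpt(s,u,v)))
"
```

```text
gripL [-43.3  -4.3 100. ] [-43.9  -8.7 113. ]
gripR [-68.5  -4.3 100. ] [-70.5   6.3  68.8]
grip [-55.5  -4.3 100. ] [-55.5  -9.  113.8]
handle TL [-113.5  -24.3  106. ] [-123.2  -15.1   70.2]
handle TR [-140.   -24.6  106. ] [-181.4    2.5    0.3]
handle BR [-146.5   14.3  106. ] [-190.4   59.6    1.7]
hinge [-55.4 -88.1  80. ] [-55.4 -88.1  78.3]
cor [-149.8  -94.3   60. ] [-170.9  -97.4    1.5]
tail- [-154.5  -53.5   68. ] [-154.2  -53.6   68.6]
tail+ [-149.6   60.1   66. ] [-149.4   59.8   66.4]
guide [-151.2  -57.5   66. ] [-175.6  -51.7    0.7]
gaugebase [ 292.4 -100.5    6. ] [ 283.5 -100.    14.2]
tip [295.4 -70.6  64. ] [290.1 -70.7  67.9]
```

Request:
apply_moves([
  [[46, 2.5, 0.5, 25, 0, 0, 0], [46, 2.5, 0.5, 55, 0, 0, 0], [46, 2.5, 0.5, 80, 0, 0, 0], [46, 2.5, 0.5, 97, 0, 0, 0], [46, 2.5, 0.5, 97, 0, 0, 0], [20, 2.5, 0.5, 97, 0, 0, 0], [20, 2.5, 0.5, 97, 0, 0, 0], [20, 2.5, 0.5, 97, 0, 0, 0], [20, 2.5, 0.5, 97, 0, 0, 0], [20, 2.5, 0.5, 97, 0, 0, 0]],
])

```text
time_s: 2.53
tcp_pos: [564.0, -55.4, 260.3]
tool_rot: [1.0, 0.016, 0.001, -0.001]
force: [-3.1, 4.7, 0.3]
gripper_width: 0.264
grip_force: 60.3
```

```bash
python3 -c "
from h import *
s=sensors.get_state();print(s['force'],s['gripper_width']*85,s['grip_force'],inR(s['tcp_pos']),s['tcp_pos'][2]-155)
import numpy as np
pos=lambda t:np.array([-85+82.5*np.cos(t+.245),76+82.5*np.sin(t+.245)])
o=pos(.13)
for t in np.linspace(.13,1.95,15): d=pos(t)-o;print(round(t,2),(-d[0]).round(1),(-d[1]).round(1))
"
```

```text
[-3.11392121  4.67368106  0.34184939] 22.461272231580974 60.28144061565399 [-55.3  -7.6 260.3] 105.29753403026234
0.13 -0.0 -0.0
0.26 4.6 -9.7
0.39 10.3 -18.7
0.52 17.3 -26.9
0.65 25.2 -34.1
0.78 33.9 -40.3
0.91 43.4 -45.3
1.04 53.5 -48.9
1.17 64.0 -51.3
1.3 74.6 -52.3
1.43 85.3 -51.8
1.56 95.9 -50.0
1.69 106.2 -46.9
1.82 115.9 -42.4
1.95 125.0 -36.7
```

Request:
apply_moves([
  [[20, 4.6, 0, -10.5, 0, 0, 0], [20, 10.3, 0, -19.5, 0, 0, 0], [20, 17.3, 0, -28, 0, 0, 0], [20, 25.2, 0, -35, 0, 0, 0], [20, 33.9, 0, -41.3, 0, 0, 0], [20, 43.4, 0, -46.3, 0, 0, 0], [20, 53.5, 0, -50, 0, 0, 0], [20, 64, 0, -52.3, 0, 0, 0], [20, 74.6, 0, -53.3, 0, 0, 0], [20, 85.3, 0, -52.8, 0, 0, 0]],
])

```text
time_s: 3.37
tcp_pos: [649.4, -52.6, 313.1]
tool_rot: [1.0, 0.016, -0.001, -0.0]
force: [-6.2, 3.5, -0.6]
gripper_width: 0.268
grip_force: 58.7
```

Request:
apply_moves([
  [[20, 10.6, 0, 1.8, 0, 0, 0], [20, 20.9, 0, 4.9, 0, 0, 0], [20, 30.6, 0, 9.4, 0, 0, 0], [20, 39.7, 0, 15.1, 0, 0, 0], [20, 39.7, 0, 15.1, 0, 0, 0], [20, 39.7, 0, 15.1, 0, 0, 0], [46, 39.7, 0, 15.1, 0, 0, 0], [46, 39.7, 0, 15.1, 0, 0, 0], [46, 39.7, 0, 15.1, 0, 0, 0], [46, 39.7, 0, 15.1, 0, 0, 0]],
])

```text
time_s: 4.2
tcp_pos: [688.9, -52.1, 296.3]
tool_rot: [1.0, 0.016, 0.0, 0.0]
force: [-0.5, 0.3, -0.1]
gripper_width: 0.542
grip_force: 0.0
```

```bash
python3 -c "
from h import *
s=sensors.get_state();print(s['force'],inR(s['tcp_pos']))
go((-55.5,-132,240));go((-132,0,200))"
```

```text
[-0.50909723  0.30875314 -0.09595252] [ -56.  -132.4  296.3]
shift [ -0.4  -0.5 -98.7] turn [ 0.03 -0.02 -0.02] tcp [688.9 -52.1 296.3]
shift [-132.4   76.   -58.7] turn [ 0.03 -0.02 -0.02] tcp [688.9 -52.1 296.3]
```

Request:
apply_moves([
  [[46, 0, 0, -20, 0, 0, 0], [46, 0, 0, -40, 0, 0, 0], [46, 0, 0, -58.7, 0, 0, 0], [60, -27, 15, -58.7, 0, 0, 0], [60, -60, 34, -58.7, 0, 0, 0], [60, -93, 53, -58.7, 0, 0, 0], [60, -120, 69, -58.7, 0, 0, 0], [60, -132.4, 76, -58.7, 0, 0, 0], [60, -132.4, 76, -58.7, 0, 0, 0], [60, -132.4, 76, -58.7, 0, 0, 0]],
])

```text
time_s: 5.03
tcp_pos: [558.7, -132.3, 355.2]
tool_rot: [1.0, 0.015, 0.001, 0.0]
force: [0.6, -0.1, 0.2]
gripper_width: 0.706
grip_force: 0.0
```

```bash
python3 -c "
from h import *
cap('wrist','w2');go((-132,0,93))"
```

```text
shift [ -0.5   0.3 107. ] turn [ 0.01 -0.05 -0.01] tcp [ 559.3 -131.8  355. ]
```

View pics/w2.png

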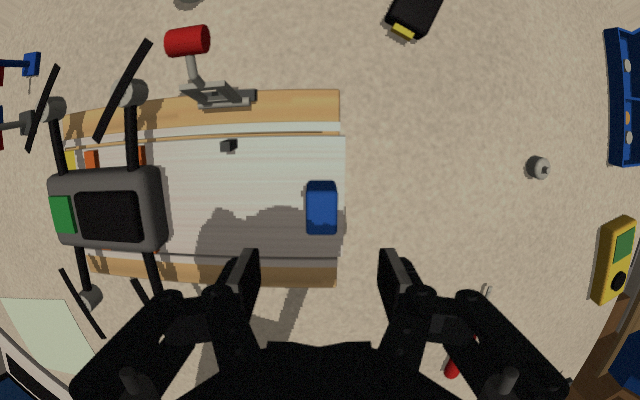

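The hasp stands back past upright (red grip at (188,40)) and the catch post at (228,146) is free. The handle is at (306–337, 181–234).

```bash
python3 -c "
from h import *
s=load('w2')
for u,v,z in [(308,182,106),(336,182,106),(322,190,106),(306,208,106),(337,208,106),(306,232,72),(337,232,72),(346,137,68),(341,256,68),(340,90,60)]: print(u,v,inR(fpt(s,u,v,z)),inR(fpt(s,u,v)))
d=s['d'];
for v in range(178,240,6): print(v,inR(fpt(s,322,v)))
g=fpt(s,188,40);print(inR(g))
"
```

```text
308 182 [-123.1  -24.4  106. ] [-122.1  -17.3   75.7]
336 182 [-143.5  -24.5  106. ] [-145.6  -15.8   69.3]
322 190 [-133.3  -18.4  106. ] [-133.4  -17.7  103. ]
306 208 [-121.5   -4.6  106. ] [-121.4   -4.1  104.4]
337 208 [-144.5   -4.6  106. ] [-146.8    7.3   69.4]
306 232 [-119.7   28.8   72. ] [-119.5   30.5   68. ]
337 232 [-147.1   28.8   72. ] [-147.4   30.5   67.8]
346 137 [-153.5  -54.    68. ] [-159.4  -48.2    1.5]
341 256 [-151.6   54.7   68. ] [-151.6   54.6   68.1]
340 90 [-148.8  -93.6   60. ] [-152.8  -97.5    0.2]
178 [-133.7  -19.2   69.2]
184 [-133.5  -18.1   86.2]
190 [-133.4  -17.7  103. ]
196 [-133.3  -14.1  106.6]
202 [-133.3   -9.5  106.8]
208 [-133.4   -4.6  106.1]
214 [-133.4   -0.2  106.9]
220 [-133.4    4.6  106.8]
226 [-133.4    9.8  105.9]
232 [-133.4   14.1  107.3]
238 [-133.9   36.6   67.3]
[ -57.9 -119.9  158.8]
```

Request:
apply_moves([
  [[60, 0, 1, 30, 0, 0, 0], [60, 0, 1, 60, 0, 0, 0], [60, 0, 1, 90, 0, 0, 0], [60, 0, 1, 106, 0, 0, 0], [60, 0, 1, 106, 0, 0, 0], [20, 0, 1, 106, 0, 0, 0], [20, 0, 1, 106, 0, 0, 0], [20, 0, 1, 106, 0, 0, 0], [20, 0, 1, 106, 0, 0, 0], [20, 0, 1, 106, 0, 0, 0]],
])

```text
time_s: 5.92
tcp_pos: [559.8, -133.1, 251.2]
tool_rot: [1.0, 0.016, 0.002, 0.001]
force: [0.4, -0.8, 4.9]
gripper_width: 0.269
grip_force: 60.9
```

```bash
python3 -c "
from h import *
s=sensors.get_state();print(s['force'],s['ft_torque'],inR(s['tcp_pos']),Ro.from_quat(s['tool_rot']).as_matrix().round(4))"
```

```text
[ 0.44337448 -0.84995445  4.89803427] [-0.10891012 -0.13099026 -0.03369855] [-132.9   -0.9  251.2] [[ 0.9995  0.0318  0.0046]
 [ 0.0318 -0.9995 -0.0016]
 [ 0.0046  0.0018 -1.    ]]
```

Request:
apply_moves([
  [[20, 0, -5, 0, 0, 0, 0], [20, 0, -14, 0, 0, 0, 0], [20, 0, -24, 0, 0, 0, 0], [20, 0, -34, 0, 0, 0, 0], [20, 0, -44, 0, 0, 0, 0], [20, 0, -54, 0, 0, 0, 0], [20, 0, -62, 0, 0, 0, 0], [20, 0, -68, 0, 0, 0, 0], [20, 0, -70, 0, 0, 0, 0], [20, 0, -70, 0, 0, 0, 0]],
])

```text
time_s: 6.75
tcp_pos: [557.4, -63.4, 251.2]
tool_rot: [1.0, 0.016, 0.002, 0.001]
force: [0.3, -4.4, 6.2]
gripper_width: 0.27
grip_force: 61.0
```

```bash
python3 -c "
from h import *
s=sensors.get_state();print(s['force'],s['ft_torque'],inR(s['tcp_pos']),Ro.from_quat(s['tool_rot']).as_matrix().round(4)[2])"
```

```text
[ 0.27837159 -4.41324531  6.23353177] [-0.43281488  0.04295274  0.02959409] [-63.2  -0.7 251.2] [ 0.0044  0.0026 -1.    ]
```

Request:
apply_moves([
  [[20, 0, -5, 0.3, 0, 0, 0], [20, 0, -14, 0.6, 0, 0, 0], [20, 0, -24, 1, 0, 0, 0], [20, 0, -34, 1, 0, 0, 0], [20, 0, -44, 1, 0, 0, 0], [20, 0, -54, 1, 0, 0, 0], [20, 0, -60, 1, 0, 0, 0], [20, 0, -62, 1, 0, 0, 0], [20, 0, -62, 1, 0, 0, 0]],
])

```text
time_s: 7.5
tcp_pos: [555.8, -1.8, 251.2]
tool_rot: [1.0, 0.016, 0.003, 0.002]
force: [0.1, -6.3, 10.4]
gripper_width: 0.271
grip_force: 61.5
```

```bash
python3 -c "
from h import *
s=sensors.get_state();print(s['force'],s['ft_torque'],inR(s['tcp_pos']),Ro.from_quat(s['tool_rot']).as_matrix().round(4)[2])
cap('top','t3');cap('scene','s3');cap('wrist','w3')
a=cv2.imread('pics/t3.png')[145:240,200:330];b=cv2.imread('pics/s3.png')[185:320,320:445]
a=cv2.resize(a,None,fx=3,fy=3,interpolation=2);b=cv2.resize(b,None,fx=3,fy=3,interpolation=2)
o=np.zeros((max(a.shape[0],b.shape[0]),a.shape[1]+b.shape[1],3),np.uint8);o[:a.shape[0],:a.shape[1]]=a;o[:b.shape[0],a.shape[1]:]=b
cv2.imwrite('pics/c3.png',cv2.convertScaleAbs(o,alpha=1.6));print(o.shape)"
```

```text
[ 0.13937225 -6.34302791 10.42795639] [-0.76855662  0.18454246  0.06717261] [ -1.6  -1.  251.2] [ 0.0062  0.0034 -1.    ]
(405, 765, 3)
```

View pics/c3.png

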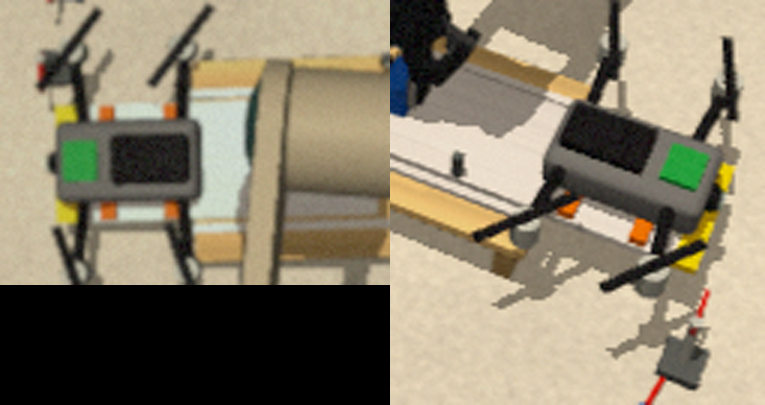

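The plate overhangs with its yellow edge about 15 crop pixels (≈13 mm) short of the pointer at (41,70). Refining to sub-pixel level.

```bash
cat > edge.py <<'E'
from h import *
import sys
def red(s,u0,u1,v0,v1,thr=40):
    p=s['p'][v0:v1,u0:u1].astype(float); r=p[:,:,0]-p[:,:,1:].max(2); r[r<thr*.5]=0; return r
def pointer(n,box):
    s=load(n); r=red(s,*box); print(n,'red px')
    for v,row in enumerate(r):
        if row.sum()>40:
            u=(row*np.arange(len(row))).sum()/row.sum()+box[0]; print(v+box[2],u.round(2),row.sum().round(),inR(pt(s,u,v+box[2],64)))
def yel(n,box,pr):
    s=load(n); p=s['p'][box[2]:box[3],box[0]:box[1]].astype(float); y=p[:,:,:2].min(2)-p[:,:,2]
    for v,row in enumerate(y):
        m=row.max(); b=np.median(row[:4]); i=np.argmax(row>(m+b)/2)
        if m-b>40 and i>0:
            u=i-1+((m+b)/2-row[i-1])/(row[i]-row[i-1])+box[0]; print(n,v+box[2],u.round(2),inR(pt(s,u,v+box[2],68)))
pointer('top0',(208,222,163,180)); pointer('scene0',(418,430,278,298))
yel('top0',(256,276,178,190),1); yel('top0',(256,276,208,222),1)
yel('t3',(208,232,180,188),1); yel('t3',(208,232,208,220),1)
E
python3 edge.py
```

```text
top0 red px
166 213.01 92.0 [291.9 -93.8  64. ]
167 213.05 141.0 [291.8 -90.9  64. ]
168 213.04 140.0 [291.9 -88.1  64. ]
169 213.06 138.0 [291.9 -85.2  64. ]
170 213.08 141.0 [291.9 -82.4  64. ]
171 213.06 139.0 [292.  -79.5  64. ]
172 213.06 138.0 [292.  -76.7  64. ]
173 213.06 139.0 [292.1 -73.9  64. ]
174 213.05 132.0 [292.1 -71.   64. ]
175 213.07 82.0 [292.1 -68.2  64. ]
scene0 red px
281 425.35 72.0 [289.9 -66.3  64. ]
282 425.2 165.0 [290.4 -69.   64. ]
283 425.04 197.0 [290.8 -71.7  64. ]
284 424.49 208.0 [290.4 -74.8  64. ]
285 424.18 189.0 [290.6 -77.7  64. ]
286 424.04 199.0 [291.  -80.4  64. ]
287 423.51 209.0 [290.7 -83.4  64. ]
288 423.04 199.0 [290.5 -86.4  64. ]
289 422.9 161.0 [290.9 -89.   64. ]
290 422.89 130.0 [291.7 -91.6  64. ]
294 421.0 69.0 [ 290.8 -103.3   64. ]
295 420.47 85.0 [ 290.5 -106.3   64. ]
296 420.58 55.0 [ 291.4 -108.6   64. ]
top0 179 264.54 [146.  -52.1  68. ]
top0 180 264.49 [146.2 -49.3  68. ]
top0 181 264.5 [146.2 -46.5  68. ]
top0 182 264.49 [146.3 -43.6  68. ]
top0 183 264.39 [146.7 -40.8  68. ]
top0 184 264.35 [146.8 -38.   68. ]
top0 185
[... 269 characters left out ...]
4.9  68. ]
top0 211 264.94 [146.9  37.7  68. ]
top0 212 265.2 [146.2  40.5  68. ]
top0 213 265.27 [146.   43.3  68. ]
top0 214 265.26 [146.1  46.1  68. ]
top0 215 265.24 [146.3  48.9  68. ]
top0 216 265.2 [146.4  51.7  68. ]
top0 217 265.23 [146.4  54.5  68. ]
t3 180 217.83 [277.7 -53.2  68. ]
t3 181 217.74 [278.  -50.4  68. ]
t3 182 217.89 [277.7 -47.6  68. ]
t3 183 218.2 [276.8 -44.7  68. ]
t3 184 218.18 [276.9 -41.9  68. ]
t3 185 218.02 [277.4 -39.1  68. ]
t3 212 218.02 [278.6  36.8  68. ]
t3 213 218.14 [278.3  39.6  68. ]
t3 214 218.3 [277.9  42.4  68. ]
t3 215 218.32 [277.9  45.2  68. ]
t3 216 218.48 [277.5  48.   68. ]
t3 217 218.52 [277.5  50.8  68. ]
t3 218 218.53 [277.4  53.6  68. ]
```

Request:
apply_moves([
  [[20, 0, -3, 0, 0, 0, 0], [20, 0, -8, 0, 0, 0, 0], [20, 0, -12, 0, 0, 0, 0], [20, 0, -13, 0, 0, 0, 0], [20, 0, -13, 0, 0, 0, 0], [20, 0, -13, 0, 0, 0, 0]],
])

```text
time_s: 8.15
tcp_pos: [555.4, 10.7, 251.2]
tool_rot: [1.0, 0.015, 0.003, 0.002]
force: [0.3, -7.9, 10.0]
gripper_width: 0.272
grip_force: 61.5
```

```bash
cat >> edge.py <<'E'
print('----')
yel('t4',(202,228,178,188),1); yel('t4',(202,228,208,220),1)
pointer('t4',(206,222,163,180));
E
python3 - <<'E'
from h import *
s=sensors.get_state();print(s['force'],inR(s['tcp_pos']))
cap('top','t4');cap('scene','s4')
S=load('s4')
# expected projections for plate edge at x=291: corners & pointer
for X in [(291,-55,68),(291,55,68),(291,-55,60),(291,55,60),(291,-70,64),(301,-55,60)]: print(X,proj(S,w(*X)).round(1))
b=cv2.imread('pics/s4.png')[230:300,400:450]
cv2.imwrite('pics/c4.png',cv2.convertScaleAbs(cv2.resize(b,None,fx=8,fy=8,interpolation=cv2.INTER_CUBIC),alpha=1.5))
E
python3 edge.py | sed -n '/----/,$p'
```

```text
[ 0.30333371 -7.86398612 10.01596227] [ 11.   -1.1 251.2]
(291, -55, 68) [427.5 276.5]
(291, 55, 68) [440.2 241.9]
(291, -55, 60) [426.9 278.3]
(291, 55, 60) [439.5 243.8]
(291, -70, 64) [425.3 282.4]
(301, -55, 60) [431.  279.9]
----
t4 180 214.21 [288.  -53.5  68. ]
t4 181 213.66 [289.6 -50.7  68. ]
t4 182 213.56 [289.9 -47.9  68. ]
t4 183 213.6 [289.8 -45.1  68. ]
t4 184 213.54 [290.  -42.3  68. ]
t4 185 213.32 [290.7 -39.5  68. ]
t4 212 213.93 [290.1  36.4  68. ]
t4 213 214.1 [289.7  39.3  68. ]
t4 214 214.18 [289.5  42.1  68. ]
t4 215 214.17 [289.6  44.9  68. ]
t4 216 214.21 [289.5  47.7  68. ]
t4 217 214.24 [289.5  50.5  68. ]
t4 218 214.13 [289.8  53.2  68. ]
t4 red px
171 213.05 133.0 [292.  -79.5  64. ]
172 213.03 155.0 [292.1 -76.7  64. ]
173 213.03 155.0 [292.2 -73.9  64. ]
174 212.99 121.0 [292.3 -71.   64. ]
175 213.0 71.0 [292.3 -68.2  64. ]
```

View pics/c4.png

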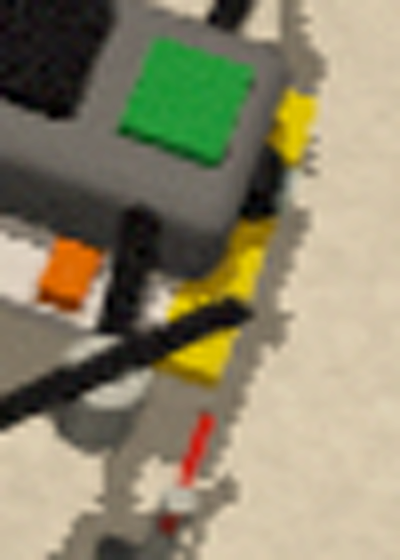

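```bash
cat > e2.py <<'E'
from h import *
def run(n):
    s=load(n); p=s['p'].astype(float)
    print(n)
    for v in list(range(242,249))+list(range(260,278)):
        row=p[v,400:450]; y=row[:,:2].min(1)-row[:,2]; 
        k=np.where(y>50)[0]
        if len(k)<2: continue
        j=k.max(); m=y[j-1]; b=np.median(y[j+3:j+6]); h=(m+b)/2
        i=j-1
        while y[i]>h: i+=1
        u=400+i-1+(y[i-1]-h)/(y[i-1]-y[i]); print(v,u.round(2),'z60',inR(pt(s,u,v,60)),'z68',inR(pt(s,u,v,68))[:1])
run('s4'); s=load('s4'); r=s['p'].astype(float); 
for v in range(280,292):
    row=r[v,418:432]; q=row[:,0]-row[:,1:].max(1); q[q<20]=0
    if q.sum()>60: u=418+(q*np.arange(14)).sum()/q.sum(); print(v,u.round(2),q.sum(),inR(pt(s,u,v,64)))
E
python3 e2.py
```

```text
s4
242 438.86 z60 [288.1  59.8  60. ] z68 [288.2]
243 438.9 z60 [289.   56.8  60. ] z68 [289.1]
244 438.8 z60 [289.6  53.7  60. ] z68 [289.7]
245 438.24 z60 [289.2  50.1  60. ] z68 [289.3]
246 437.9 z60 [289.3  46.7  60. ] z68 [289.3]
247 437.95 z60 [290.2  43.8  60. ] z68 [290.2]
248 437.37 z60 [289.7  40.2  60. ] z68 [289.8]
260 432.8 z60 [289.4   0.8  60. ] z68 [289.4]
261 432.42 z60 [289.3  -2.4  60. ] z68 [289.4]
262 432.21 z60 [289.7  -5.4  60. ] z68 [289.7]
263 432.01 z60 [290.   -8.4  60. ] z68 [290.1]
264 431.35 z60 [289.4 -11.9  60. ] z68 [289.5]
265 431.19 z60 [289.9 -14.8  60. ] z68 [289.9]
266 431.0 z60 [290.2 -17.8  60. ] z68 [290.3]
267 431.43 z60 [291.9 -20.1  60. ] z68 [292.]
268 424.01 z60 [276.8 -30.4  60. ] z68 [277.]
269 422.06 z60 [273.5 -35.1  60. ] z68 [273.7]
271 429.39 z60 [290.7 -33.   60. ] z68 [290.8]
272 428.45 z60 [289.5 -36.7  60. ] z68 [289.6]
273 428.21 z60 [289.8 -39.6  60. ] z68 [289.8]
274 428.01 z60 [290.1 -42.5  60. ] z68 [290.2]
275 427.42 z60 [289.6 -45.8  60. ] z68 [289.7]
276 427.14 z60 [289.8 -48.7  60. ] z68 [289.9]
277 427.15 z60 [290.6 -51.3  60. ] z68 [290.7]
282 425.24 204.0 [290.5 -69.   64. ]
283 425.05 233.0 [290.8 -71.7  64. ]
284 424.51 240.0 [290.5 -74.8  64. ]
285 424.19 231.0 [290.6 -77.7  64. ]
286 424.03 232.0 [291.  -80.4  64. ]
287 423.5 246.0 [290.7 -83.4  64. ]
288 423.08 223.0 [290.6 -86.4  64. ]
289 422.96 170.0 [291.1 -89.   64. ]
290 422.88 135.0 [291.7 -91.6  64. ]
```

Scene says 0.9 mm short and top says 2.3 mm short, so I advance 1.4 mm.

Request:
apply_moves([
  [[20, 0, -0.8, 0, 0, 0, 0], [20, 0, -1.5, 0, 0, 0, 0], [20, 0, -1.5, 0, 0, 0, 0], [20, 0, -1.5, 0, 0, 0, 0], [20, 0, -1.5, 0, 0, 0, 0], [20, 0, -1.5, 0, 0, 0, 0]],
])

```text
time_s: 8.75
tcp_pos: [555.4, 11.9, 251.2]
tool_rot: [1.0, 0.015, 0.003, 0.002]
force: [0.8, -10.3, 11.8]
gripper_width: 0.27
grip_force: 61.5
```

```bash
sed -i "s/'s4'/'s5'/g" e2.py; python3 - <<'E'
from h import *
s=sensors.get_state();print(s['force'],inR(s['tcp_pos']),s['dq'].round(4))
cap('top','t5');cap('scene','s5')
E
python3 e2.py; sed -i "s/'t4'/'t5'/g" edge.py; python3 edge.py | sed -n '/----/,$p'
```

```text
[  0.81643258 -10.27743279  11.79433843] [ 12.2  -1.1 251.2] [-0.0006  0.0005 -0.0006 -0.0002 -0.0003 -0.0006]
s5
242 439.16 z60 [288.8  60.1  60. ] z68 [288.9]
243 439.84 z60 [291.1  57.8  60. ] z68 [291.2]
244 439.19 z60 [290.5  54.1  60. ] z68 [290.6]
245 438.8 z60 [290.4  50.7  60. ] z68 [290.5]
246 438.32 z60 [290.2  47.2  60. ] z68 [290.3]
247 438.28 z60 [290.9  44.2  60. ] z68 [291.]
248 438.0 z60 [291.1  40.9  60. ] z68 [291.2]
260 433.32 z60 [290.5   1.3  60. ] z68 [290.6]
261 433.03 z60 [290.7  -1.8  60. ] z68 [290.7]
262 433.0 z60 [291.4  -4.6  60. ] z68 [291.4]
263 432.42 z60 [290.9  -8.   60. ] z68 [291.]
264 432.03 z60 [290.9 -11.2  60. ] z68 [290.9]
265 431.43 z60 [290.4 -14.6  60. ] z68 [290.4]
266 431.3 z60 [290.9 -17.5  60. ] z68 [290.9]
267 431.48 z60 [292. -20.  60.] z68 [292.1]
268 424.99 z60 [278.9 -29.4  60. ] z68 [279.1]
269 422.99 z60 [275.5 -34.2  60. ] z68 [275.7]
272 428.97 z60 [290.6 -36.2  60. ] z68 [290.6]
273 428.58 z60 [290.5 -39.2  60. ] z68 [290.6]
274 428.42 z60 [291.  -42.1  60. ] z68 [291.]
275 428.03 z60 [290.9 -45.1  60. ] z68 [291.]
276 427.49
[... 349 characters left out ...]
175.0 [291. -89.  64.]
290 422.88 138.0 [291.6 -91.6  64. ]
----
t5 180 213.6 [289.7 -53.6  68. ]
t5 181 213.26 [290.7 -50.8  68. ]
t5 182 213.27 [290.7 -47.9  68. ]
t5 183 213.26 [290.8 -45.1  68. ]
t5 184 213.24 [290.9 -42.3  68. ]
t5 185 212.98 [291.7 -39.5  68. ]
t5 213 213.43 [291.6  39.2  68. ]
t5 214 213.5 [291.4  42.   68. ]
t5 215 213.57 [291.3  44.8  68. ]
t5 216 213.55 [291.4  47.6  68. ]
t5 217 213.54 [291.4  50.4  68. ]
t5 218 213.58 [291.4  53.2  68. ]
t5 red px
170 213.46 78.0 [290.8 -82.4  64. ]
171 213.02 149.0 [292.1 -79.6  64. ]
172 213.02 160.0 [292.1 -76.7  64. ]
173 213.02 140.0 [292.2 -73.9  64. ]
174 213.03 101.0 [292.2 -71.   64. ]
175 213.48 42.0 [291.  -68.2  64. ]
```

The edge is level with the pointer to within about 1 mm in both views, and the plate is flat and held, so I'm handing in.

```bash
python3 -c "
from h import *
print(job.sign_off())"
```

```text
the job is handed in; nothing more can be done
None
```

The hasp is swung back past upright and the plate is slid out until its yellow edge is level with the red pointer (within about 1 mm by both cameras); it is flat on the riser, still held by the gripper, and the job is handed in.

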